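# Rebalance the bench suction: free one sprung gate, latch the other half-way

## Robot

A 6-joint arm with a two-finger parallel gripper is mounted at the origin on the work surface. World frame = base frame: x ahead of the robot, y to its left, z up, the work surface at z = 0. Lengths are in m, angles in rad, forces in N, time in s.
With the tool pointing down it reaches from about 0.375 to 0.75 m from the base axis. Payload 9 kg.
Tool frame: the origin (TCP) lies midway between the tips of the shut fingers; the grasp point (between the pads) lies 19 mm behind it; z points along the fingers, y is the line along which they close (so a half turn about z gives the same grasp; the last joint's range is limited). The gripper opens to 85 mm and grips with 20 to 120 N. Pads are 22 mm wide; open, the fingers measure 114 mm over their backs; the gripper's body (76 mm by 85 mm) begins 54 mm behind the grasp point. The pads swing forward as they close: fully open they stand 13 mm farther back than shut.
Start: joints at [1.026, 0.104, 0.097, 1.564, 0, 1.353], TCP at [0.193, 0.568, 0.231] pointing down, gripper open.
Joint ranges: [-2.99, 2.99], [-0.84, 1.86], [-1.1, 1.16], [-1.84, 2.11], [-1.51, 1.56], [-3.14, 3.14]. Speed limits (rad/s): [2.22, 2.22, 2.57, 3.14, 3.14, 3.14].

## Interface

Orientations are given as [roll, pitch, yaw] about the fixed x, y, z axes, in that order (R = Rz(yaw) Ry(pitch) Rx(roll)).
In Python, from station import bot gives the robot as it stands. The module is installed in compiled form; this text tells all that it offers.
- The arm moves only by the tool servo_tool, never from a script. Its argument "deltas" is one flat list of numbers, 5 for each row, row after row: the finger opening in m, from 0 to 0.0854, then the shift along the world's x, y, z in m, then the turn about the world's z in rad. A call has 1 to 5 rows; each row is the pose to reach, as a shift and turn from the pose commanded when the call began; what a row does not reach only later rows make up. A row lasts 1/8 s, in which the tool goes at most 62.5 mm and 10.7 degrees, less where a joint would pass 70% of its speed; a pose out of reach is approached as far as the arm can. A call with a gripper value outside its range is refused whole. The fingers move at their own pace and stop on an object; "squeeze" is the grip in N (left out, the last holds). Time passes only in rows, so rows that repeat a pose let the fingers close. It gives the time, the measured TCP pose, the force, the opening and the grip force at its end, in the units of the state.
- bot.state(): the state, without advancing time (a new reading comes with each control period).
- bot.snapshot(name): name is "scene" or "top" or "wrist"; returns a dict with "frame" (420x560x3 uint8, red, green, blue), "fx", "fy", "cx", "cy" (pixels), "distortion" ([k1, k2, p1, p2, k3] as OpenCV has them; the pictures are not rectified), "xyz" and "rotation" of the camera in the world; the wrist camera has in their place "T_tool_cam" (4x4, takes a point from camera to tool coordinates, whose origin is the TCP and whose axes are the flange's). Camera axes: x right, y down, z forward; pixel columns grow to the right and rows downward; lengths in m; the calibration is good to about 2 mm. A picture is of the moment at which its call begins: read the wrist's pose just before it. There is no depth.
- bot.close_job(): hands the job in; it is judged then, once.
The state is a dict: "clock": time; "qpos": joint angles; "joint_vel": joint speeds; "tau": joint torques, N m; "tcp_pos": TCP position; "tcp_rot": TCP orientation; "ft_force": force on the tool from outside, world axes, zero at the start; "ft_torque": the same for the moment, N m; "opening": finger opening in m; "finger_force": force on a finger pad.
Only numpy, scipy, OpenCV 4.12 (cv2) and the standard library are available. Lean on these libraries where they do the work, as an engineer would, in place of code of your own. Each camera call takes 0.05 s, during which the arm holds its last target. There are 200 camera calls.

## Task

Give the round suction port full draw and throttle the slot-shaped one: first press the release button beside the round port's gate so that the gate springs all the way out towards the robot, then push the slot port's gate by its tab right in to its end stop and let it go, so that it comes back and latches on its stop pin at mid position. Only press and push, and leave everything else on the bench where it is.

Things in the scene. Friction and masses are not known exactly. Their poses are not given: they have to be found in the camera images.
- round_unit: Dust suction fitting fixed to the bench: grey housing 118x130 mm, 26 mm high, a round port 80 mm across in its top (middle at x -35 mm). Origin on the bench, z up, +x = push-in direction, away from the robot. In front (x -88 to -225) a 3 mm apron carries the aluminium gate blade with upright push tab; at x -155, y +80 a dark block 40x36 mm, 30 mm high, bears the release button.
- slot_unit: Dust suction fitting fixed to the bench: grey housing 118x130 mm, 26 mm high, a narrow slot-shaped port 80 mm long (along x) and 36 mm wide in its top (middle at x -35 mm). Origin on the bench, z up, +x = push-in direction, away from the robot. In front (x -88 to -225) a 3 mm apron carries the aluminium gate blade with upright push tab; at x -155, y +80 a dark block 40x36 mm, 30 mm high, bears the release button.
- round_gate (a joint): Round port's slide, m: 0 = fully out towards the robot, port open, where its spring holds it; 0.040 = mid, resting on its stop pin, port half covered (its start); 0.080 = in against its end stop. Spring 3.6 N at 0, 8.4 N at 0.080; passing the pin adds up to 6 N. The pin gives way going in, springs up behind the gate past 0.041, then stops its return at 0.040.
- slot_gate (a joint): Slot port's slide, m: 0 = fully out towards the robot, port open, held there by its spring (its start); 0.040 = mid, resting on its stop pin, port half covered; 0.080 = in against its end stop. Spring 3.6 N at 0, 8.4 N at 0.080; passing the pin adds up to 6 N. The pin gives way going in, springs up behind the gate past 0.041, then stops its return at 0.040.
- round_pin (a joint): How far the round port's gate's release button and stop pin are down, metres: 0 = up, 0.012 = right down.
- slot_pin (a joint): How far the slot port's gate's release button and stop pin are down, metres: 0 = up, 0.012 = right down.
- round_tab (a point): Middle of the near face (the one to push, along the fitting's +x) of the round port's gate's upright push tab: 70 mm wide, 12 mm thick, reaching from 12 to 60 mm above the bench; this point is 36 mm up. It travels with the gate; axes as the fitting's.
- round_button (a point): Centre of the top of the round port's gate's release button: upright steel cylinder 28 mm across, top 46 mm above the bench when up. It carries the stop pin, goes down 12 mm at most (3 N at first, 6 N at the bottom, 1 to 2 N more under a latched gate), lets a latched gate go at 5 to 10 mm and springs back.
- slot_tab (a point): Middle of the near face (the one to push, along the fitting's +x) of the slot port's gate's upright push tab: 70 mm wide, 12 mm thick, reaching from 12 to 60 mm above the bench; this point is 36 mm up. It travels with the gate; axes as the fitting's.
- slot_button (a point): Centre of the top of the slot port's gate's release button: upright steel cylinder 28 mm across, top 46 mm above the bench when up. It carries the stop pin, goes down 12 mm at most (3 N at first, 6 N at the bottom, 1 to 2 N more under a latched gate), lets a latched gate go at 5 to 10 mm and springs back.
- glue: White glue bottle, standing, 52 mm across, 130 mm high; origin under its foot. A bystander, to be left alone.
- tape: Roll of paper tape lying flat, 90 mm across, 24 mm high; origin under its middle. A bystander, to be left alone.
- battery: Black and yellow tool battery, 75 x 75 mm, 63 mm high; origin under its middle. A bystander, to be left alone.
- screwdriver: Screwdriver lying on the bench, along its own x. A bystander, to be left alone.
- wrench: Wrench lying on the bench, along its own x. A bystander, to be left alone.
- jar: Glass jar with steel lid, 64 mm across, 75 mm high; origin under its foot. A bystander, to be left alone.
- mug: Blue mug, 80 mm across, 90 mm high; origin under its foot. A bystander, to be left alone.

How it is judged:
On the way, in this order (a step that is already met when the one before it is completed fails the run):
1. the round port's gate has sprung fully out (value of joint round_gate below 0.004 m and value of joint slot_gate below 0.02 m), for 0.1 s.
2. the slot port's gate has been pushed right in to its end stop (within 8 mm) (value of joint slot_gate above 0.072 m), for 0.02 s.
3. the slot port's gate has come back and is latched at mid position (value of joint slot_gate between 0.036 and 0.044 m and contact force between the fingers and slot_gate below 0.1 N), for 0.2 s.
At the end, for the whole second after the job is handed in: The slot port's gate rests on its stop pin at mid position (slide 0.036 to 0.044), the round port's gate is fully out (below 0.004), both at rest and both buttons up (down less than 3 mm) (value of joint slot_gate between 0.036 and 0.044 m and velocity of joint round_gate between -0.01 and 0.01 m/s and velocity of joint slot_gate between -0.01 and 0.01 m/s and value of joint round_gate below 0.004 m and value of joint each of slot_pin, round_pin below 0.003 m); the robot touches nothing.
It fails at once if any bystander on the bench is lifted or moved more than 25 mm (distance of any of glue, tape, battery, screwdriver, wrench, jar, mug from where it was at the start of the episode above 0.025 m).
It also fails if it takes over 48 s, if anything falls off the work surface, if the arm or the gripper's body presses on something with over 40 N, if the wrist force passes 120 N, or if a joint passes its speed limit or range.

## Working session

There is one attempt and no reset: what is moved stays moved. The work goes in short steps, Python scripts to look and compute and a tool call to move; the robot and the scene stay as the last step left them, time stands still between calls to the robot, and variables do not carry over. Pictures are saved under pics/ and viewed, at most 10 in all, crops included, and the job is handed in when it is done.

Besides the shell and the picture viewer there is one more tool, called after ">>>" as name(argument=value, ...), one argument or row to a line, values as JSON. servo_tool: Moves the arm, as the interface text tells. Its arguments: {"type":"object","properties":{"deltas":{"type":"array"},"squeeze":{"type":"number"}},"required":["deltas"]}

```bash
mkdir -p pics
cat > h.py <<'E'
import numpy as np, cv2, json
from station import bot
def snap(n,f):
    s=bot.snapshot(n); cv2.imwrite(f"pics/{f}.png",s["frame"][:,:,::-1]); 
    np.save(f"pics/{f}.npy",{k:v for k,v in s.items() if k!="frame"},allow_pickle=True); return s
def KD(s): return np.array([[s["fx"],0,s["cx"]],[0,s["fy"],s["cy"]],[0,0,1.]]),np.array(s["distortion"],float)
def back(f,px,z):
    s=np.load(f"pics/{f}.npy",allow_pickle=True).item(); K,D=KD(s)
    u=cv2.undistortPoints(np.array(px,float).reshape(-1,1,2),K,D).reshape(-1,2)
    R=np.array(s["rotation"]);c=np.array(s["xyz"])
    d=np.c_[u,np.ones(len(u))]@R.T
    z=np.broadcast_to(z,(len(u),))
    return c+d*((z-c[2])/d[:,2])[:,None]
E
python3 - <<'E'
from h import *
print(bot.state())
for n in("scene","top"):
    s=snap(n,n+"1"); print({k:v for k,v in s.items() if k!="frame"})
E
```

```text
{'clock': 0.0, 'qpos': array([1.02629129e+00, 1.04691884e-01, 9.64586487e-02, 1.56389584e+00,
       1.29727519e-05, 1.35309466e+00]), 'joint_vel': array([ 0.00163766, -0.0007547 ,  0.00028183,  0.00105216, -0.0004916 ,
        0.00030332]), 'tau': array([-8.83577559e-04, -5.56933379e+01,  5.03647506e+01,  1.69149879e-02,
       -2.52804230e-04,  1.16712536e-05]), 'tcp_pos': array([0.19242141, 0.56795571, 0.23052082]), 'tcp_rot': array([-3.14029416e+00, -3.00522089e-04,  2.81478908e+00]), 'ft_force': array([-0.11708736, -0.46872655,  1.33392305]), 'ft_torque': array([-0.00784104, -0.0081951 , -0.03054774]), 'finger_force': 0.0, 'opening': 0.08553440061679228}
{'fx': 533.1727052906637, 'fy': 533.1727052906637, 'cx': 294.5510729178063, 'cy': 209.48594130644733, 'distortion': array([-0.09466956,  0.        ,  0.        ,  0.        ,  0.        ]), 'xyz': array([1.59724102, 0.5203659 , 0.79771775]), 'rotation': array([-2.14834763, -0.0074358 ,  2.0499968 ])}
{'fx': 497.08222409715245, 'fy': 497.08222409715245, 'cx': 282.9659330505618, 'cy': 202.38548051731266, 'distortion': array([-0.01490121,  0.        ,  0.        ,  0.        ,  0.        ]), 'xyz': array([0.34748331, 0.00204758, 1.41030068]), 'rotation': array([-2.98291538, -0.00421015, -1.59552102])}
```

```bash
sed -i 's/R=np.array(s\["rotation"\])/R=Rotation.from_euler("xyz",s["rotation"]).as_matrix()/; 1a from scipy.spatial.transform import Rotation' h.py
python3 -c "
import cv2
a=cv2.imread('pics/top1.png');cv2.imwrite('pics/top1b.png',cv2.resize(a,(800,600)))"
```

```text
(no output)
```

View pics/top1.png

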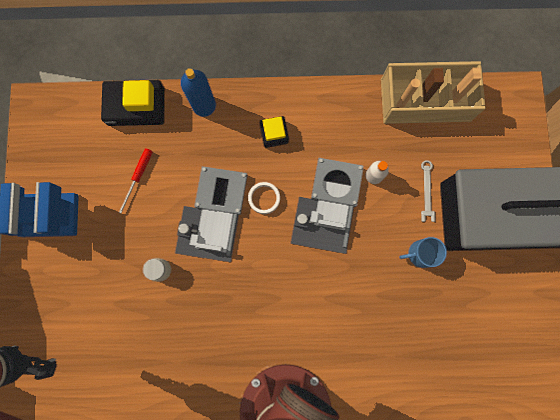

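View pics/scene1.png

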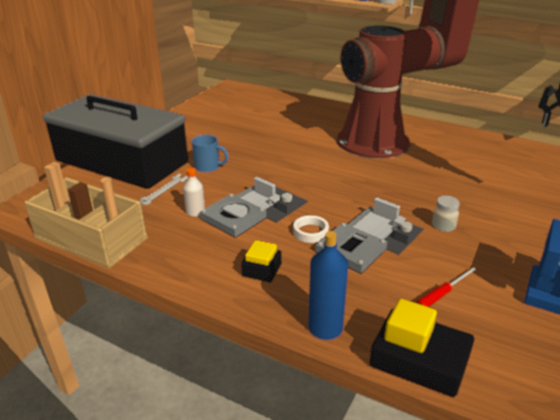

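The top view shows the slot unit at about (212,212) and the round unit at (330,205). The jar is at (157,270), near the slot unit's front, and the tape is between the units at (264,198). The glue bottle and mug are to the right of the round unit. I'll enlarge the two units next.

```bash
python3 -c "
import cv2
a=cv2.imread('pics/top1.png')[148:273,170:370];cv2.imwrite('pics/top1c.png',cv2.resize(a,(800,500),interpolation=cv2.INTER_CUBIC))"
```

```text
(no output)
```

View pics/top1c.png

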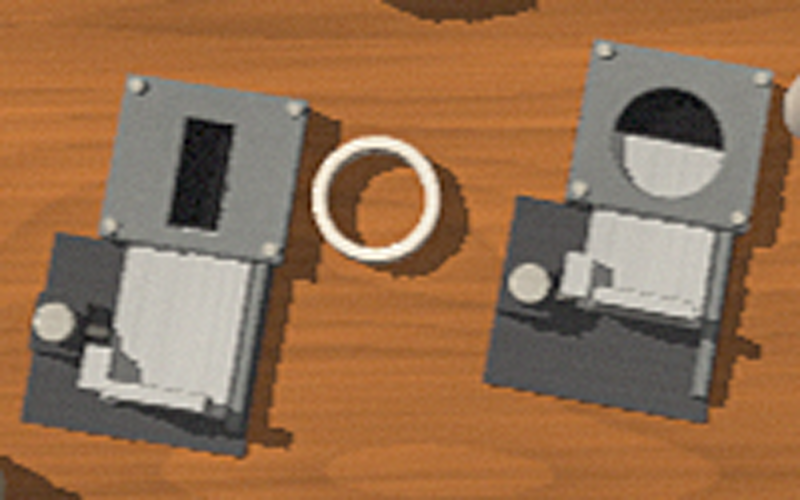

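The crop (4×, offset 170,148) shows these points:

| Point | Slot unit | Round unit |
|---|---|---|
| Housing corners | (128,76) (308,104) (280,262) (102,236) | (595,40) (772,70) (745,228) (568,200) |
| Button | (55,321) | (530,283) |
| Tab top strip | (103,392) to (210,404) | not read |

Run:
```python
from h import *
o=np.array([170,148])
f=lambda p:o+(np.array(p,float)+.5)/4-.5
loc=np.array([[30,65],[30,-65],[-88,-65],[-88,65]])/1e3
for n,c,b,t in(("slot",[(128,76),(308,104),(280,262),(102,236)],(55,321),[(100,398),(210,410),(103,385),(210,397)]),("round",[(595,40),(772,70),(745,228),(568,200)],(530,283),[(592,302),(698,316)])):
    P=back("top1",f(c),.026)[:,:2]; 
    print(n,[np.linalg.norm(P[i]-P[i-1]).round(4) for i in range(4)])
    H=loc-loc.mean(0);Q=P-P.mean(0)
    th=np.arctan2((H[:,0]*Q[:,1]-H[:,1]*Q[:,0]).sum(),(H*Q).sum())
    R=np.array([[np.cos(th),-np.sin(th)],[np.sin(th),np.cos(th)]]); og=P.mean(0)-R@loc.mean(0)
    B=back("top1",f([b]),.046)[0,:2]
    print("yaw",th,"org",og,"button pred",og+R@[-.155,.08],"meas",B,"loc",R.T@(B-og))
    T=back("top1",f(t),.06)[:,:2]; print("tab loc",((T-og)@R).round(4).tolist(), T.round(3).tolist())
for n,p,z in(("jar",(157,268),.075),("tape",(264,198),.024),("glue",(378,166),.13),("battery",(273,128),.063)): print(n,back("top1",[p],z)[0].round(3))
```

```text
slot [np.float64(0.1164), np.float64(0.1302), np.float64(0.1149), np.float64(0.1269)]
yaw -0.17355777577944664 org [0.63747056 0.16094294] button pred [0.49861421 0.26650767] meas [0.50106691 0.26709742] loc [-0.15268598  0.08100444]
tab loc [[-0.2008, 0.0385], [-0.1977, -0.0366], [-0.1919, 0.038], [-0.1891, -0.0351]] [[0.446, 0.234], [0.436, 0.159], [0.455, 0.232], [0.445, 0.159]]
round [np.float64(0.1179), np.float64(0.1282), np.float64(0.1163), np.float64(0.1263)]
yaw -0.19741729067833852 org [ 0.65472021 -0.17033331] button pred [ 0.51842186 -0.0614859 ] meas [ 0.51954693 -0.0609616 ] loc [-0.15399962  0.08073478]
tab loc [[-0.1615, 0.0371], [-0.1585, -0.0358]] [[0.504, -0.102], [0.492, -0.174]]
jar [0.392 0.331 0.075]
tape [0.583 0.044 0.024]
glue [ 0.643 -0.262  0.13 ]
battery [0.775 0.014 0.063]
```

>>> servo_tool(
  deltas=[0,0.027,-0.053,0,0.07,0,0.054,-0.106,0,0.14,0,0.081,-0.159,0,0.14,0,0.108,-0.212,0,0.14,0,0.135,-0.265,0,0.14],
  squeeze=60,
)

```text
clock: 0.72
tcp_pos: [0.328, 0.3016, 0.2311]
tcp_rot: [3.141, 0.0, 2.955]
ft_force: [1.3, 0.9, 0.0]
opening: -0.0003
finger_force: 0.0
```

>>> servo_tool(
  deltas=[0,0.027,-0.053,0,0,0,0.054,-0.106,0,0,0,0.081,-0.159,0,0,0,0.108,-0.212,0,0,0,0.135,-0.265,0,0],
)

```text
clock: 1.35
tcp_pos: [0.4631, 0.0363, 0.2312]
tcp_rot: [3.141, 0.0, 2.954]
ft_force: [1.1, 1.9, 0.0]
opening: -0.0002
finger_force: 0.0
```

>>> servo_tool(
  deltas=[0,0.027,-0.053,-0.03,0,0,0.056,-0.095,-0.06,0,0,0.056,-0.095,-0.09,0,0,0.056,-0.095,-0.09,0,0,0.056,-0.095,-0.09,0],
)

```text
clock: 1.98
tcp_pos: [0.5188, -0.0564, 0.1425]
tcp_rot: [-3.142, 0.001, 2.955]
ft_force: [-0.4, 0.2, -0.3]
opening: -0.0001
finger_force: 0.0
```

Run:
```python
from h import *
t=bot.state(); T=snap("wrist","w1")["T_tool_cam"]
print(t["clock"],t["tcp_pos"],t["tcp_rot"],t["opening"],t["ft_force"])
R=Rotation.from_euler("xyz",t["tcp_rot"]).as_matrix(); T=np.array(T)
M=np.eye(4);M[:3,:3]=R;M[:3,3]=t["tcp_pos"];C=M@T
d=np.load("pics/w1.npy",allow_pickle=True).item();d["xyz"]=C[:3,3];d["rotation"]=Rotation.from_matrix(C[:3,:3]).as_euler("xyz");np.save("pics/w1.npy",d,allow_pickle=True)
K,D=KD(d)
pr=lambda p:cv2.projectPoints((C[:3,:3].T@(np.array(p)-C[:3,3])).reshape(1,3),np.zeros(3),np.zeros(3),K,D)[0].ravel().round()
print(pr([.5195,-.061,.046]), pr([.498,-.138,.06]))
```

```text
1.975 [ 0.51879896 -0.05639638  0.1425427 ] [-3.14155497e+00  9.68769645e-04  2.95541921e+00] -0.00010821689363849921 [-0.38683467  0.21194338 -0.33821631]
[279. 217.] [181. 214.]
```

View pics/w1.png

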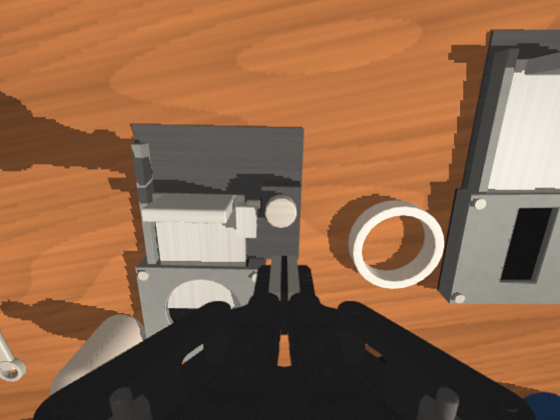

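The wrist view shows the round button at (281,211). I predicted (279,217), so the match is within about 5 mm. The fingers are clear of the bracket, so I'll press.

>>> servo_tool(
  deltas=[0,-0.002,-0.002,-0.04,0,0,-0.002,-0.002,-0.08,0,0,-0.002,-0.002,-0.09,0,0,-0.002,-0.002,-0.098,0,0,-0.002,-0.002,-0.102,0],
)

```text
clock: 2.65
tcp_pos: [0.5175, -0.0587, 0.0412]
tcp_rot: [3.142, 0.002, 2.955]
ft_force: [-4.7, 2.4, 5.9]
opening: 0.0001
finger_force: 2.7
```

>>> servo_tool(
  deltas=[0,0,0,-0.003,0,0,0,0,-0.005,0,0,0,0,-0.005,0,0,0,0,-0.005,0],
)

```text
clock: 3.15
tcp_pos: [0.5176, -0.0589, 0.0353]
tcp_rot: [3.141, 0.002, 2.955]
ft_force: [0.8, 3.0, 6.3]
opening: 0.0004
finger_force: 2.6
```

>>> servo_tool(
  deltas=[0,0,0,0,0,0,0,0,0.02,0,0,0,0,0.06,0,0,0,0,0.11,0,0,0,0,0.11,0],
)

```text
clock: 3.78
tcp_pos: [0.5191, -0.0598, 0.1488]
tcp_rot: [-3.14, 0.007, 2.955]
ft_force: [-0.1, -0.9, -0.2]
opening: -0.0002
finger_force: 0.0
```

Run:
```python
from h import *
snap("wrist","w2")
```

```text
(no output)
```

View pics/w2.png

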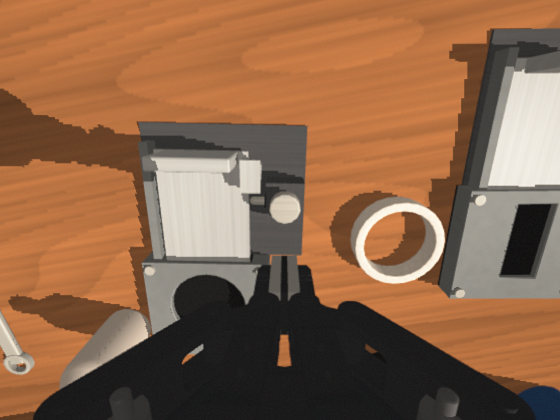

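The wrist view shows the round gate's tab moved out from row 208 to row 160. The port is fully dark (open) and the button is up at (285,207). Next I'll go in front of the slot tab.

>>> servo_tool(
  deltas=[0,-0.023,0.052,0,0.02,0,-0.046,0.104,0,0.02,0,-0.069,0.157,0,0.02,0,-0.093,0.21,0,0.02,0,-0.116,0.261,0,0.02],
)

```text
clock: 4.45
tcp_pos: [0.3991, 0.2036, 0.1429]
tcp_rot: [-3.141, -0.001, 2.974]
ft_force: [0.6, 0.1, 0.8]
opening: -0.0002
finger_force: 0.0
```

>>> servo_tool(
  deltas=[0,0,0,-0.02,0,0,0,0,-0.02,0],
)

```text
clock: 4.7
tcp_pos: [0.3992, 0.2018, 0.1217]
tcp_rot: [-3.14, -0.004, 2.975]
ft_force: [0.6, 0.3, 0.8]
opening: -0.0
finger_force: 0.0
```

Run:
```python
from h import *
t=bot.state(); T=np.array(snap("wrist","w3")["T_tool_cam"]); print(t["tcp_pos"])
M=np.eye(4);M[:3,:3]=Rotation.from_euler("xyz",t["tcp_rot"]).as_matrix();M[:3,3]=t["tcp_pos"];C=M@T
d=np.load("pics/w3.npy",allow_pickle=True).item();K,D=KD(d)
P=np.array([[.4405,.1957,.06],[.4405,.1957,.012],[.446,.231,.06],[.434,.161,.06],[.499,.2665,.046],[.401,.203,.026]])
print(cv2.projectPoints((P-C[:3,3])@C[:3,:3],np.zeros(3),np.zeros(3),K,D)[0].reshape(-1,2).round())
```

```text
[0.39916551 0.20180624 0.12166897]
[[285. 279.]
 [285. 252.]
 [330. 279.]
 [241. 278.]
 [374. 316.]
 [286. 218.]]
```

View pics/w3.png

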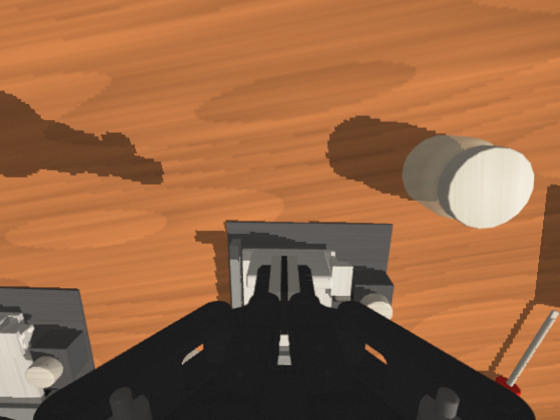

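The wrist view shows the slot tab spanning columns 243 to 330, against a prediction of 241 to 330. The fingers are centred on it and the jar is well clear at (465,180), so I'll descend and push.

>>> servo_tool(
  deltas=[0,0,-0.001,-0.045,0,0,0,-0.001,-0.09,0,0,0,-0.001,-0.093,0,0,0.01,-0.003,-0.093,0,0,0.02,-0.005,-0.093,0],
)

```text
clock: 5.38
tcp_pos: [0.4232, 0.197, 0.0336]
tcp_rot: [3.14, 0.003, 2.974]
ft_force: [-0.7, -0.0, 0.4]
opening: -0.0002
finger_force: 0.0
```

>>> servo_tool(
  deltas=[0,0.012,-0.002,0,0,0,0.024,-0.004,0,0,0,0.036,-0.006,0,0,0,0.047,-0.008,0,0,0,0.059,-0.01,0,0],
)

```text
clock: 6.0
tcp_pos: [0.479, 0.1871, 0.0315]
tcp_rot: [-3.141, -0.003, 2.975]
ft_force: [-9.4, -0.1, 6.7]
opening: -0.0001
finger_force: 4.9
```

>>> servo_tool(
  deltas=[0,0.01,-0.002,0,0,0,0.018,-0.003,0,0,0,0.024,-0.004,0,0],
)

```text
clock: 6.38
tcp_pos: [0.503, 0.1827, 0.0315]
tcp_rot: [-3.14, -0.003, 2.975]
ft_force: [-11.4, -2.3, 6.5]
opening: 0.0
finger_force: 5.0
```

>>> servo_tool(
  deltas=[0,0.003,-0.0005,0,0,0,0.005,-0.001,0,0],
)

```text
clock: 6.62
tcp_pos: [0.5065, 0.1821, 0.0314]
tcp_rot: [-3.14, -0.006, 2.975]
ft_force: [-22.1, -0.2, 14.5]
opening: -0.0004
finger_force: 11.1
```

The force jumped to 22 N at the expected travel, so the gate is on its end stop. I'll back off smoothly.

>>> servo_tool(
  deltas=[0,0.001,0,0,0,0,-0.015,0.003,0,0,0,-0.03,0.005,0,0,0,-0.045,0.008,0,0,0,-0.065,0.011,0,0],
)

```text
clock: 7.25
tcp_pos: [0.4445, 0.1933, 0.0321]
tcp_rot: [3.141, 0.001, 2.975]
ft_force: [-0.7, -0.4, -0.2]
opening: -0.0
finger_force: 0.0
```

>>> servo_tool(
  deltas=[0,-0.02,0.003,0,0,0,-0.03,0.005,0.03,0,0,-0.035,0.006,0.09,0,0,-0.04,0.006,0.15,0,0,-0.04,0.006,0.15,0],
)

```text
clock: 7.88
tcp_pos: [0.4069, 0.1997, 0.1875]
tcp_rot: [3.138, 0.009, 2.975]
ft_force: [0.8, -0.5, -0.9]
opening: -0.0
finger_force: 0.0
```

Run:
```python
from h import *
s=snap("wrist","w4"); t=snap("top","t4")
cv2.imwrite("pics/c4.png",np.vstack([cv2.resize(t["frame"][148:273,170:370,::-1],(640,400)),cv2.resize(s["frame"][:,:,::-1],(267,200)).copy() if 0 else np.zeros((1,640,3),np.uint8)]))
```

```text
(no output)
```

View pics/c4.png

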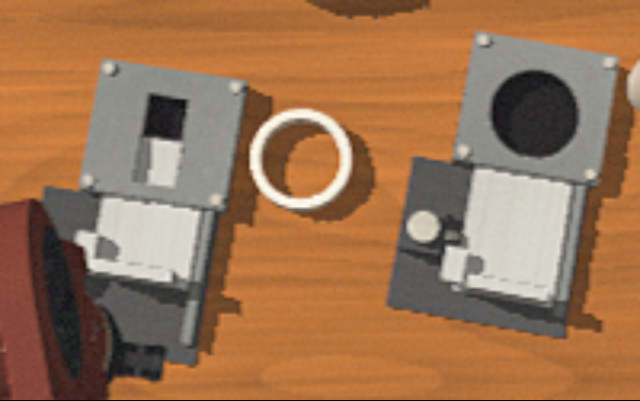

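View pics/w4.png

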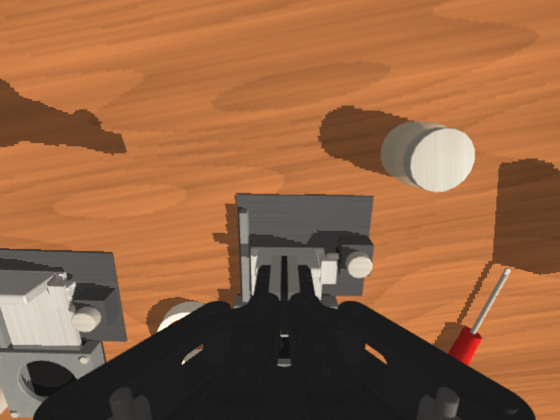

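In the top crop the slot port is half covered, with the gate edge near (163,138), and the round port is fully open. In the wrist view the slot tab is at mid travel, nothing touches the arm, and the bystanders are in place. I'll hold briefly and hand in.

>>> servo_tool(
  deltas=[0,0,0,0,0,0,0,0,0,0,0,0,0,0,0,0,0,0,0,0],
)

```text
clock: 8.48
tcp_pos: [0.4035, 0.1993, 0.181]
tcp_rot: [-3.142, -0.0, 2.975]
ft_force: [-0.5, 0.4, -0.1]
opening: -0.0002
finger_force: 0.0
```

```bash
python3 -c "
from station import bot
print(bot.close_job())"
```

```text
the job is handed in; nothing more can be done
None
```

The job is handed in (no verdict was returned): the last pictures show the round gate fully out and the slot gate at mid position after reaching its end stop, with no bystander visibly moved, at about 8.5 s on the clock.

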